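# Load the right wash pot with the tested specimen

## Robot

A 6-joint arm with a two-finger parallel gripper is mounted at the origin on the work surface. World frame = base frame: x ahead of the robot, y to its left, z up, the work surface at z = 0. Lengths are in mm, angles in rad, forces in N, time in s.
With the tool pointing down it reaches from about 275 to 750 mm from the base axis. Payload 10.2 kg.
Tool frame: the origin (TCP) lies midway between the tips of the shut fingers; the grasp point (between the pads) lies 19 mm behind it; z points along the fingers, y is the line along which they close (so a half turn about z gives the same grasp; the last joint's range is limited). The gripper opens to 85 mm and grips with 20 to 120 N. Pads are 22 mm wide; open, the fingers measure 114 mm over their backs; the gripper's body (76 mm by 85 mm) begins 54 mm behind the grasp point. The pads swing forward as they close: fully open they stand 13 mm farther back than shut.
Start: joints at [0.906, 0.313, 1.498, -0, 1.331, -0.223], TCP at [224.486, 474.592, 231.294] pointing down, gripper open.
Joint ranges: [-2.94, 2.94], [-0.97, 2.17], [0.19, 2.56], [-1.23, 4.37], [0.02, 3.11], [-2.88, 2.88]. Speed limits (rad/s): [2.39, 2.39, 3.01, 3.14, 3.14, 3.14].

## Interface

Orientations are given as a unit quaternion [x, y, z, w].
In Python, from bench import arm, viewer, order, silhouettes gives the robot as it stands.
- The arm moves only by the shell command python3 -m jog 'ROWS' [FORCE]. ROWS is JSON, a list of rows, each a list of 7 numbers: the turn, a rotation vector about the tool's x, y, z scaled (see below), then the shift along the tool's x, y, z scaled (see below), then the closure, from -1 (fully open) to 1 (shut). A call has 1 to 8 rows; each row is the pose to reach, as a shift and turn from the pose commanded when the call began, along the tool's axes at that moment, turning the shorter way round; what a row does not reach only later rows make up. The controller multiplies each number of a shift by 50 cm and each number of a turn by 180 degrees. A row lasts 1/12 s, in which the tool goes at most 41.7 mm and 7.16 degrees, less where a joint would pass 70% of its speed; a pose out of reach is approached as far as the arm can. A call with a number of a shift or a turn outside -1 to 1 is refused whole. A call with a gripper value outside its range is refused whole. The fingers move at their own pace and stop on an object; FORCE is the grip in N (left out, the last holds). Time passes only in rows, so rows that repeat a pose let the fingers close. It gives the time, the measured TCP pose, the force, the opening and the grip force at its end, in the units of the state.
- arm.get_state(): the state, without advancing time (a new reading comes with each control period).
- viewer.get_image(name): name is "side" or "top" or "wrist"; returns a dict with "img" (480x640x3 uint8, red, green, blue), "range_z" (480x640 float32, mm along the optical axis (not along the pixel's ray), 0 where there is no reading), "fx", "fy", "cx", "cy" (pixels), "rvec" (rotation vector, rad) and "tvec" (3), from world to camera coordinates, as OpenCV has them. Camera axes: x right, y down, z forward; pixel columns grow to the right and rows downward; lengths in mm; the calibration is good to about 2 mm. A picture is of the moment at which its call begins.
- order.hand_in(): hands the job in; it is judged then, once.
Trained networks look in the newest picture that a camera, given by its name, has taken for a name from the list of things; names that differ only in an ending like _2 or _b are one class to them, and where a whole thing is asked for, a point or a joint stands for the part that bears it (a point fixed in the world has none). Each returns a list of dicts, best first, with "score" (0 to 1); they miss things now and then, are a little off and sometimes report something else, mostly with a low value. They report only what shows in the picture. A call takes as long as a camera call. They do not tell look-alikes from the thing itself.
- silhouettes(camera, thing): "mask" (480x640 bool, what is visible of it) and "box" ([left, top, right, bottom] in pixels, round what is visible of it).
The state is a dict: "time": time; "joint_pos": joint angles; "joint_vel": joint speeds; "joint_torque": joint torques, N m; "eef_pos": TCP position; "eef_rot": TCP orientation; "wrist_force": force on the tool from outside, world axes, zero at the start; "ft_torque": the same for the moment, N m; "grip_width": opening from 0.0 (shut) to 1.0 (fully open); "grasp_force": force on a finger pad.
Only numpy, scipy, OpenCV 4.12 (cv2) and the standard library are available. Lean on these libraries where they do the work, as an engineer would, in place of code of your own. Each camera call takes 0.05 s, during which the arm holds its last target. There are 200 camera calls.

## Task

The specimen mount standing on the micrometer stage has been tested and goes into the wash pot of its own shape: the round mount into the round pot, the square mount into the square pot. First take that pot's lid off by its knob and set it down, knob up, in the middle of the grey rubber mat; then lower the mount upright onto the floor of the pot, near the middle, and leave the pot open; let go of neither lid nor mount before it is down. Leave the mount on the wooden stand, the other pot with its lid, and everything else where they are.

Things in the scene. Friction and masses are not known exactly. Their poses are not given: they have to be found in the camera images.
- stage: Micrometer stage (fixed): stacked square aluminium slides 110 by 110 mm, its flat top 50 mm above the bench; two micrometer heads stick out 70 mm, at 26 mm height, from its -x and -y sides. Origin: centre of its underside, z up. One of the two mounts stands on it, near its middle.
- stand: Plain wooden block (fixed), 100 by 100 mm, 50 mm high. Origin: centre of its underside, z up. The other mount stands on it.
- round_mount: Round specimen mount of red-brown resin with a small metal inset on top, 40 mm in diameter, 30 mm high, about 70 g. Origin: centre of its underside, z up. It starts upright either on the micrometer stage or on the wooden stand.
- square_mount: Square specimen mount of red-brown resin with a small metal inset on top, 38 by 38 mm, 30 mm high, about 70 g. Origin: centre of its underside, z up; x and y square to its sides. It starts upright either on the micrometer stage or on the wooden stand.
- round_pot: Loose stainless steel wash pot, round, 132 mm in outer diameter, 55 mm high, wall and floor 4 mm thick, inside 124 mm in diameter. Origin: centre of its underside, on the bench; z up. It starts covered by the round lid. Both pots are of the same metal; only their shape differs.
- square_pot: Loose stainless steel wash pot, square, 132 by 132 mm outside, 55 mm high, wall and floor 4 mm thick, inside 124 by 124 mm; x and y square to its sides. Origin: centre of its underside, on the bench; z up. It starts covered by the square lid. Both pots are of the same metal; only their shape differs.
- round_lid: Loose aluminium lid of the round pot: plate 138 mm in diameter, 5 mm thick, resting on the rim, over a 112 mm wide round boss, 5 mm deep, loose in the mouth (6 mm play all round). Black knob in the middle: stem 16 mm wide from 10 to 19 mm, round head 28 mm in diameter from 19 to 44 mm above the origin. Origin: centre of the boss's underside, z up; 50 mm above the bench at the start. About 0.2 kg.
- square_lid: Loose aluminium lid of the square pot: plate 138 mm square, 5 mm thick, resting on the rim, over a 112 mm square boss, 5 mm deep, loose in the mouth (6 mm play all round). Black knob in the middle: stem 16 mm wide from 10 to 19 mm, round head 28 mm in diameter from 19 to 44 mm above the origin. Origin: centre of the boss's underside, z up; 50 mm above the bench at the start. About 0.2 kg.
- mat: Round grey rubber mat lying on the bench (fixed), 180 mm in diameter, 3 mm thick. Origin: centre of its underside.
- beaker: Bystander, to be left alone: glass beaker, 70 mm in diameter, 90 mm high. Origin: centre of its underside.
- jar: Bystander, to be left alone: amber glass jar, 60 mm in diameter, 80 mm high. Origin: centre of its underside.
- wash_bottle: Bystander, to be left alone: white plastic bottle, 68 mm in diameter, 160 mm high. Origin: centre of its underside.
- loupe: Bystander, to be left alone: grey metal loupe, 40 mm in diameter, 42 mm high. Origin: centre of its underside.
- indenter_case: Bystander, to be left alone: dark wooden case, 50 by 70 by 30 mm. Origin: centre of its underside.
- screwdriver: Bystander, to be left alone: screwdriver lying on the bench, 160 mm long (x along it). Origin: about the middle of its length.
Mind the look-alikes: they are no part of the job. Leave any blue or green look-alike of the square_mount alone.

How it is judged (in metres and radians):
On the way, in this order (a step that is already met when the one before it is completed fails the run):
1. the lid of the pot whose shape matches the mount on the stage is set down flat on the mat, knob up, while still held (not dropped) (((horizontal distance between round_lid and mat below 0.05 m and height (world z) of round_lid below 0.01 m and angle between round_lid's own z axis and vertical below 0.1 rad and contact force between the fingers and round_lid above 0.5 N and horizontal distance between square_mount and stand below 0.05 m) or (horizontal distance between square_lid and mat below 0.05 m and height (world z) of square_lid below 0.01 m and angle between square_lid's own z axis and vertical below 0.1 rad and contact force between the fingers and square_lid above 0.5 N and horizontal distance between round_mount and stand below 0.05 m))), for 0.05 s.
2. the mount from the stage is lowered upright to the floor of its pot while still held (not dropped) (((horizontal distance between round_mount and round_pot below 0.045 m and z of round_mount in the frame of round_pot below 0.012 m and angle between round_mount's own z axis and vertical below 0.2 rad and contact force between the fingers and round_mount above 0.5 N and horizontal distance between square_mount and stand below 0.05 m) or (horizontal distance between square_mount and square_pot below 0.045 m and z of square_mount in the frame of square_pot below 0.012 m and angle between square_mount's own z axis and vertical below 0.2 rad and contact force between the fingers and square_mount above 0.5 N and horizontal distance between round_mount and stand below 0.05 m))), for 0.05 s.
At the end, for the whole second after the job is handed in: Stage mount upright in its pot: within 45 mm of its centre, under 12 mm above its underside, 0.2 rad. That lid flat on the mat, knob up: centre within 50 mm of the mat's, underside below 10 mm, 0.1 rad. Both at rest. Other mount on the stand, other lid on its pot, moved under 20 mm (((horizontal distance between round_lid and mat below 0.05 m and height (world z) of round_lid below 0.01 m and angle between round_lid's own z axis and vertical below 0.1 rad and horizontal distance between round_mount and round_pot below 0.045 m and z of round_mount in the frame of round_pot below 0.012 m and angle between round_mount's own z axis and vertical below 0.2 rad and linear speed of each of round_lid, round_mount below 0.02 m/s and distance of each of square_lid, square_mount from where it was at the start of the episode below 0.02 m and horizontal distance between square_mount and stand below 0.05 m) or (horizontal distance between square_lid and mat below 0.05 m and height (world z) of square_lid below 0.01 m and angle between square_lid's own z axis and vertical below 0.1 rad and horizontal distance between square_mount and square_pot below 0.045 m and z of square_mount in the frame of square_pot below 0.012 m and angle between square_mount's own z axis and vertical below 0.2 rad and linear speed of each of square_lid, square_mount below 0.02 m/s and distance of each of round_lid, round_mount from where it was at the start of the episode below 0.02 m and horizontal distance between round_mount and stand below 0.05 m))); the robot touches nothing.
It fails at once if a pot is pushed more than 40 mm or tipped (distance of any of round_pot, square_pot from where it was at the start of the episode above 0.04 m or angle between any of round_pot, square_pot's own z axis and vertical above 0.25 rad).
It fails at once if a bystander is moved by more than 40 mm (distance of any of beaker, jar, wash_bottle, loupe, indenter_case, screwdriver from where it was at the start of the episode above 0.04 m).
It also fails if it takes over 58 s, if anything falls off the work surface, if the arm or the gripper's body presses on something with over 40 N, if the wrist force passes 120 N, or if a joint passes its speed limit or range.

## Working session

There is one attempt and no reset: what is moved stays moved. The work goes in short steps, Python scripts to look and compute and a shell command to move; the robot and the scene stay as the last step left them, time stands still between calls to the robot, and variables do not carry over. Pictures are saved under pics/ and viewed, at most 10 in all, crops included, and the job is handed in when it is done.

```bash
mkdir -p pics; ls; cat > h.py <<'E'
import numpy as np, cv2
from bench import arm, viewer, order, silhouettes
def cam(n):
    d=viewer.get_image(n); d['R']=cv2.Rodrigues(np.array(d['rvec'],float))[0]; d['t']=np.array(d['tvec'],float).ravel(); return d
def world(d):
    z=d['range_z'].astype(float); v,u=np.mgrid[:480,:640]
    P=np.stack([(u-d['cx'])/d['fx']*z,(v-d['cy'])/d['fy']*z,z],-1)
    W=(P-d['t'])@d['R']; W[z==0]=np.nan; return W
def save(d,name): cv2.imwrite('pics/'+name,d['img'][:,:,::-1])
E
python3 - <<'E'
from h import *
np.set_printoptions(precision=1,suppress=True)
print(arm.get_state())
for c in ['top','side']:
    d=cam(c); save(d,c+'0.png'); W=world(d); print(c,d['fx'],-d['R'].T@d['t'])
    for n in ['stage','stand','round_mount','square_mount','round_pot','square_pot','round_lid','square_lid','mat','beaker','jar','wash_bottle','loupe','indenter_case','screwdriver']:
        for s in silhouettes(c,n)[:3]:
            p=W[s['mask']]; p=p[~np.isnan(p[:,0])]
            if len(p)==0: continue
            zt=np.percentile(p[:,2],95); q=p[p[:,2]>zt-6]
            print(n,round(s['score'],2),s['box'],'med',np.median(p,0),'top',(q.min(0)+q.max(0))/2,np.ptp(q,0))
E
```

```text
pics
{'time': 0.0, 'joint_pos': array([ 0.9,  0.3,  1.5, -0. ,  1.3, -0.2]), 'joint_vel': array([ 0., -0., -0., -0., -0.,  0.]), 'joint_torque': array([  0. , -41.2, -26. ,  -0. ,   0. ,  -0. ]), 'eef_pos': array([224.3, 474.4, 230.7]), 'eef_rot': array([ 0.2,  1. , -0. , -0. ]), 'wrist_force': array([0.3, 1.2, 0.3]), 'ft_torque': array([ 0., -0., -0.]), 'grasp_force': 0.0, 'grip_width': 0.9992208891797576}
top 499.13238983174585 [ 347.5  -88.  1160. ]
stage 0.66 [417.9, 241.3, 502.1, 326.3] med [ 465.4 -340.2   48.5] top [ 462.7 -333.2   64.7] [122.9 121.3  35.7]
stand 0.91 [282.1, 252.9, 331.3, 302.2] med [448.  -24.4  49.4] top [448.6 -19.6  65.8] [112.  111.5  37.2]
stand 0.47 [306.3, 104.7, 337.7, 148.8] med [779.8 -54.6 106.2] top [796.2 -53.4 159.1] [30.5 29.9 10.3]
round_mount 0.65 [291.0, 269.5, 308.9, 285.7] med [447.6 -12.6  79.6] top [447.4 -12.6  80.9] [35.5 35.2  8.2]
square_mount 0.95 [494.6, 292.5, 517.8, 315.4] med [ 393.7 -459.    29.1] top [ 394.5 -461.2   31.9] [46.8 51.3  9.9]
square_mount 0.93 [440.6, 262.2, 464.2, 284.0] med [ 454.6 -332.5   79.3] top [ 454.6 -
[... 3845 characters left out ...]
.4  7.8]
indenter_case 0.8 [240.6, 319.4, 278.4, 362.6] med [ 349.9 -227.7   29.1] top [ 351.  -217.8   30.2] [53.2 73.7  9.2]
indenter_case 0.32 [354.3, 285.1, 420.6, 321.5] med [ 585.7 -259.3   25.4] top [ 605.4 -236.6   47. ] [101.2  72.2  11.1]
indenter_case 0.28 [411.1, 159.5, 448.7, 231.4] med [783.8 -71.8  86.2] top [795.6 -55.1 157.2] [29.8 30.5  9.7]
screwdriver 0.94 [362.1, 160.2, 418.9, 181.8] med [819.  120.8  17.9] top [831.2 124.5  23.6] [78.8 22.7  7.9]
screwdriver 0.71 [298.1, 182.2, 373.8, 234.7] med [626.2  73.1   2.5] top [629.4  79.5   3.4] [181.  185.    8.9]
screwdriver 0.39 [230.5, 163.1, 284.0, 180.2] med [493.4 237.8  26.7] top [494.  237.8  48.7] [126.4  32.9  11.5]
```

```bash
python3 - <<'E'
import cv2
a=cv2.imread('pics/top0.png'); cv2.imwrite('pics/crop1.png',cv2.resize(a[235:335,270:530],None,fx=3,fy=3,interpolation=cv2.INTER_CUBIC))
E
```

```text
(no output)
```

View pics/top0.png

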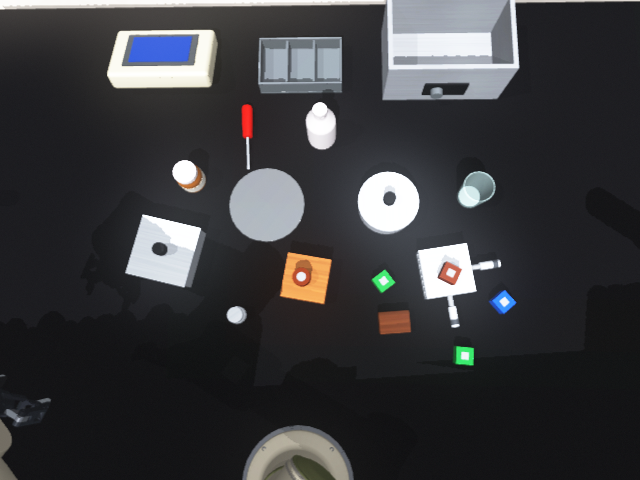

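View pics/crop1.png

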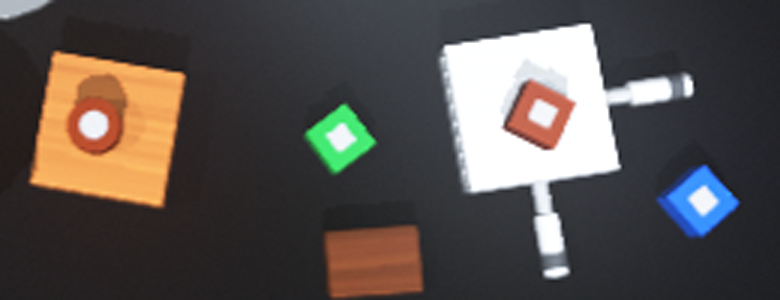

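```bash
cat >> h.py <<'E'
from scipy.spatial.transform import Rotation as Ro
def go(x,y,z,yaw=None):
    """prints shift/turn numbers to TCP x,y,z with tool y axis (closing line) at world angle yaw deg, tool down"""
    s=arm.get_state(); R=Ro.from_quat(s['eef_rot']); d=np.array([x,y,z])-s['eef_pos']
    A=R.as_matrix(); cur=np.degrees(np.arctan2(A[1,1],A[0,1])); tv=np.zeros(3)
    if yaw is not None:
        k=(yaw-cur+90)%180-90; print('yaw turn world',k)
        a=cur+k; yv=np.array([np.cos(np.radians(a)),np.sin(np.radians(a)),0]); zv=np.array([0,0,-1.])
        T=np.stack([np.cross(yv,zv),yv,zv],1); tv=Ro.from_matrix(A.T@T).as_rotvec()/np.pi
    print('pos',s['eef_pos'].round(1),'cur yaw',round(cur,1),'t',s['time'],'turn',tv.round(4),'shift',(A.T@d/500).round(4),'dist',np.linalg.norm(d).round(1),'j',s['joint_pos'].round(2))
E
python3 - <<'E'
from h import *
np.set_printoptions(precision=1,suppress=True)
for c in ['top','side']:
    W=world(cam(c))
    def rect(x,y,r,z0,z1):
        p=W[(abs(W[...,0]-x)<r)&(abs(W[...,1]-y)<r)&(W[...,2]>z0)&(W[...,2]<z1)]
        print(c,cv2.minAreaRect(p[:,:2].astype(np.float32)),len(p),p.mean(0))
    rect(455,-334,35,76,84); rect(509,300,25,88,98); rect(509,300,110,56,64)
go(509,300,140)
E
```

```text
top ((454.77197265625, -334.1644287109375), (38.567039489746094, 38.26806640625), 62.53348159790039) 293 [ 454.9 -334.    79.6]
top ((508.7746276855469, 300.919921875), (27.639989852905273, 25.856651306152344), 51.47394561767578) 130 [508.3 300.1  93.4]
top ((508.8914489746094, 301.07049560546875), (138.96011352539062, 138.26194763183594), 76.69883728027344) 3324 [507.6 300.2  59.7]
side ((455.5522155761719, -334.3935852050781), (40.1038818359375, 37.78964614868164), 61.97000503540039) 526 [ 455.1 -335.8   79.7]
side ((509.8011474609375, 299.2919921875), (28.828996658325195, 24.32923126220703), 73.53935241699219) 68 [509.5 299.1  92.7]
side ((510.08148193359375, 300.80670166015625), (146.29400634765625, 137.4858856201172), 76.68211364746094) 1647 [507.9 293.1  59.3]
pos [224.5 474.6 231.3] cur yaw 64.7 t 1.7 turn [0. 0. 0.] shift [-0.7 -0.1  0.2] dist 346.0 j [ 0.9  0.3  1.5  0.   1.3 -0.2]
```

```bash
python3 - <<'E'
from h import *
go(509.3,300.5,140)
go(509.3,300.5,67)
E
```

```text
pos [224.5 474.6 231.3] cur yaw 64.7 t 1.7 turn [0. 0. 0.] shift [-0.6637 -0.0712  0.1826] dist 346.0 j [ 0.91  0.31  1.5   0.    1.33 -0.22]
pos [224.5 474.6 231.3] cur yaw 64.7 t 1.7 turn [0. 0. 0.] shift [-0.6637 -0.0712  0.3286] dist 372.0 j [ 0.91  0.31  1.5   0.    1.33 -0.22]
```

```bash
R='no'; python3 -m jog '[[0,0,0,-0.664,-0.071,0.18,-1],[0,0,0,-0.664,-0.071,0.18,-1],[0,0,0,-0.664,-0.071,0.18,-1],[0,0,0,-0.664,-0.071,0.18,-1],[0,0,0,-0.664,-0.071,0.18,-1],[0,0,0,-0.664,-0.071,0.18,-1],[0,0,0,-0.664,-0.071,0.18,-1],[0,0,0,-0.664,-0.071,0.18,-1]]' 60
python3 -m jog '[[0,0,0,0,0,0,-1],[0,0,0,0,0,0,-1],[0,0,0,0,0,0,-1]]'
python3 - <<'E'
from h import *
go(509.3,300.5,67)
E
```

```text
time: 2.37
eef_pos: [500.7, 305.4, 144.1]
eef_rot: [0.219, 0.976, 0.0, 0.0]
wrist_force: [0.1, 0.6, 0.1]
grip_width: 1.001
grasp_force: 0.0
time: 2.62
eef_pos: [498.8, 307.1, 144.6]
eef_rot: [0.219, 0.976, 0.0, -0.0]
wrist_force: [0.1, 0.7, -0.6]
grip_width: 1.004
grasp_force: 0.0
pos [498.8 307.1 144.6] cur yaw 64.7 t 2.6167 turn [0. 0. 0.] shift [-0.0247 -0.0029  0.1552] dist 78.6 j [ 0.35  0.52  1.42  0.    1.2  -0.78]
```

```bash
python3 -m jog '[[0,0,0,-0.025,-0.003,0.02,-1],[0,0,0,-0.025,-0.003,0.06,-1],[0,0,0,-0.025,-0.003,0.11,-1],[0,0,0,-0.025,-0.003,0.14,-1],[0,0,0,-0.025,-0.003,0.155,-1],[0,0,0,-0.025,-0.003,0.155,-1],[0,0,0,-0.025,-0.003,0.155,-1]]'
python3 -m jog '[[0,0,0,0,0,0,1],[0,0,0,0,0,0,1],[0,0,0,0,0,0,1],[0,0,0,0,0,0,1],[0,0,0,0,0,0,1],[0,0,0,0,0,0,1],[0,0,0,0,0,0,1],[0,0,0,0,0,0,1]]' 60
```

```text
time: 3.2
eef_pos: [510.0, 300.5, 67.6]
eef_rot: [0.219, 0.976, 0.0, 0.0]
wrist_force: [-0.5, -0.2, -0.0]
grip_width: 0.998
grasp_force: 0.0
time: 3.87
eef_pos: [510.3, 300.4, 67.8]
eef_rot: [0.219, 0.976, 0.001, 0.001]
wrist_force: [-0.6, 1.8, 6.0]
grip_width: 0.31
grasp_force: 59.2
```

```bash
python3 -m jog '[[0,0,0,0,0,-0.02,1],[0,0,0,0,0,-0.06,1],[0,0,0,0,0,-0.1,1],[0,0,0,0,0,-0.14,1],[0,0,0,0,0,-0.16,1],[0,0,0,0,0,-0.16,1],[0,0,0,0,0,-0.16,1]]'
python3 - <<'E'
from h import *
np.set_printoptions(precision=1,suppress=True)
go(628,78.5,148)
c='side'; d=cam(c); save(d,'side1.png'); W=world(d)
for n,z0,z1 in (('square_lid',130,148),):
    p=W[(abs(W[...,0]-509)<110)&(abs(W[...,1]-300)<110)&(W[...,2]>z0)&(W[...,2]<z1)]
    A=np.c_[p[:,:2],np.ones(len(p))]; print(len(p),cv2.minAreaRect(p[:,:2].astype(np.float32)),np.median(p,0),np.round(np.linalg.lstsq(A,p[:,2],rcond=None)[0],4))
    p=W[(abs(W[...,0]-509)<110)&(abs(W[...,1]-300)<110)&(W[...,2]>48)&(W[...,2]<60)]
    print(len(p),cv2.minAreaRect(p[:,:2].astype(np.float32)),np.median(p,0))
E
```

```text
time: 4.45
eef_pos: [509.5, 300.0, 146.5]
eef_rot: [0.219, 0.976, -0.0, -0.0]
wrist_force: [-0.2, -0.7, -4.1]
grip_width: 0.306
grasp_force: 59.3
pos [509.5 300.  146.5] cur yaw 64.7 t 4.45 turn [0. 0. 0.] shift [-0.4 -0.3 -0. ] dist 251.2 j [ 0.3  0.5  1.4 -0.   1.2 -0.8]
1694 ((508.7177429199219, 298.93267822265625), (146.06256103515625, 138.13853454589844), 76.53876495361328) [500.4 284.1 137.9] [ -0.    0.  138.4]
275 ((509.68389892578125, 296.8285827636719), (131.53475952148438, 132.1254425048828), 75.50123596191406) [494.2 245.8  53.3]
```

View pics/side1.png

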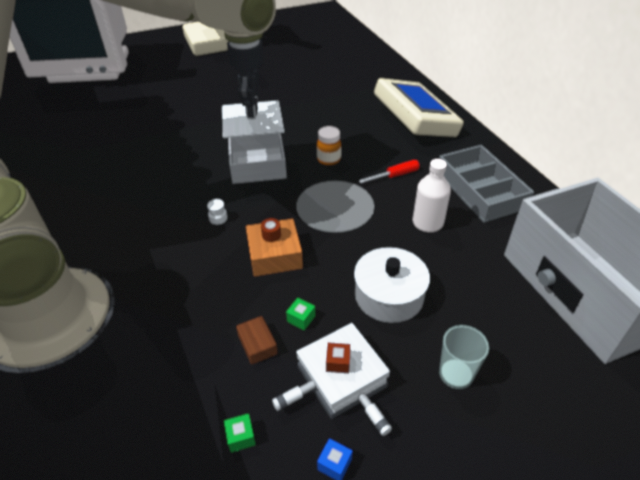

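The lid (255,118) is held level above the open square pot (258,160). Next I carry it to the mat (335,205).

```bash
python3 - <<'E'
from h import *
go(628,78.5,146.5)
E
```

```text
pos [509.2 299.8 145.7] cur yaw 64.7 t 4.5 turn [0. 0. 0.] shift [-0.4041 -0.2986 -0.0017] dist 251.2 j [ 0.33  0.53  1.4  -0.    1.21 -0.79]
```

```bash
python3 -m jog '[[0,0,0,-0.02,-0.015,0,1],[0,0,0,-0.07,-0.052,0,1],[0,0,0,-0.14,-0.103,0,1],[0,0,0,-0.2,-0.148,0,1],[0,0,0,-0.26,-0.192,0,1],[0,0,0,-0.32,-0.236,0,1],[0,0,0,-0.38,-0.281,0,1],[0,0,0,-0.404,-0.2985,0,1]]'
python3 -m jog '[[0,0,0,0,0,0,1],[0,0,0,0,0,0,1],[0,0,0,0,0,0,1]]'
python3 - <<'E'
from h import *
np.set_printoptions(precision=1,suppress=True)
d=cam('side'); W=world(d)
p=W[(abs(W[...,0]-628)<110)&(abs(W[...,1]-78)<110)&(W[...,2]>128)&(W[...,2]<148)]
A=np.c_[p[:,:2]-[628,78],np.ones(len(p))]; print(len(p),cv2.minAreaRect(p[:,:2].astype(np.float32)),np.linalg.lstsq(A,p[:,2],rcond=None)[0].round(4))
go(628,78.5,21)
E
```

```text
time: 5.17
eef_pos: [629.9, 73.6, 145.5]
eef_rot: [0.221, 0.975, -0.001, -0.001]
wrist_force: [0.6, 0.0, -3.2]
grip_width: 0.305
grasp_force: 59.4
time: 5.42
eef_pos: [627.9, 79.5, 146.3]
eef_rot: [0.219, 0.976, 0.0, -0.001]
wrist_force: [-0.8, -0.4, -3.6]
grip_width: 0.307
grasp_force: 59.4
2283 ((626.8887329101562, 78.57939910888672), (143.4025115966797, 138.5298614501953), 76.64346313476562) [ -0.    0.  137.8]
pos [628.   79.9 146.6] cur yaw 64.8 t 5.4667 turn [0. 0. 0.] shift [-0.  -0.   0.3] dist 125.6 j [-0.1  0.6  1.3  0.   1.3 -1.2]
```

```bash
python3 -m jog '[[0,0,0,0,0,0.05,1],[0,0,0,0,0,0.11,1],[0,0,0,0,0,0.17,1],[0,0,0,0,0,0.21,1],[0,0,0,0,0,0.23,1],[0,0,0,0,0,0.24,1],[0,0,0,0,0,0.24,1]]'
python3 -m jog '[[0,0,0,0,0,0.003,1],[0,0,0,0,0,0.006,1],[0,0,0,0,0,0.008,1],[0,0,0,0,0,0.01,1],[0,0,0,0,0,0.01,1]]'
```

```text
time: 6.05
eef_pos: [628.4, 79.5, 26.9]
eef_rot: [0.219, 0.976, -0.0, -0.0]
wrist_force: [0.2, 0.7, -3.0]
grip_width: 0.307
grasp_force: 59.5
time: 6.47
eef_pos: [628.7, 78.8, 22.3]
eef_rot: [0.219, 0.976, 0.0, 0.0]
wrist_force: [0.2, -0.1, -2.3]
grip_width: 0.308
grasp_force: 59.5
```

```bash
python3 -m jog '[[0,0,0,0,0,0.001,1],[0,0,0,0,0,0.002,1],[0,0,0,0,0,0.003,1],[0,0,0,0,0,0.003,1]]'
```

```text
time: 6.8
eef_pos: [628.7, 78.8, 20.9]
eef_rot: [0.219, 0.976, -0.0, 0.0]
wrist_force: [-2.5, -1.5, 1.0]
grip_width: 0.306
grasp_force: 60.1
```

```bash
python3 -m jog '[[0,0,0,0,0,0.001,1],[0,0,0,0,0,0.002,1],[0,0,0,0,0,0.002,1],[0,0,0,0,0,0.002,1]]'; python3 - <<'E'
from h import *
d=cam('side'); W=world(d)
p=W[(abs(W[...,0]-628)<110)&(abs(W[...,1]-78)<110)&(W[...,2]>8)&(W[...,2]<25)]
A=np.c_[p[:,:2]-[628,78],np.ones(len(p))]; print(len(p),cv2.minAreaRect(p[:,:2].astype(np.float32)),np.linalg.lstsq(A,p[:,2],rcond=None)[0].round(4))
E
```

```text
time: 7.13
eef_pos: [628.7, 78.8, 20.9]
eef_rot: [0.219, 0.976, -0.0, 0.0]
wrist_force: [-7.2, -0.1, 9.5]
grip_width: 0.309
grasp_force: 60.9
2179 ((640.0104370117188, 74.68017578125), (143.12266540527344, 165.46412658691406), 75.8057632446289) [ 0.00e+00 -8.00e-04  1.26e+01]
```

The lid is seated: plate top about 13 mm, level, with a contact force of 9.5 N. Release it.

```bash
python3 -m jog '[[0,0,0,0,0,-0.002,-1],[0,0,0,0,0,-0.002,-1],[0,0,0,0,0,-0.002,-1],[0,0,0,0,0,-0.002,-1],[0,0,0,0,0,-0.002,-1],[0,0,0,0,0,-0.002,-1]]'
python3 -m jog '[[0,0,0,0,0,-0.03,-1],[0,0,0,0,0,-0.1,-1],[0,0,0,0,0,-0.18,-1],[0,0,0,0,0,-0.24,-1],[0,0,0,0,0,-0.24,-1],[0,0,0,0,0,-0.24,-1]]'
python3 - <<'E'
from h import *
go(455.2,-334.3,140,62.3)
E
```

```text
time: 7.68
eef_pos: [628.6, 78.8, 20.4]
eef_rot: [0.219, 0.976, 0.0, -0.0]
wrist_force: [-0.4, -0.4, 0.2]
grip_width: 1.003
grasp_force: 0.0
time: 8.18
eef_pos: [629.3, 78.8, 142.2]
eef_rot: [0.219, 0.976, 0.0, 0.002]
wrist_force: [-0.6, -0.1, -1.5]
grip_width: 1.003
grasp_force: 0.0
yaw turn world -2.3896937321723044
pos [629.3  78.8 142.2] cur yaw 64.7 t 8.1833 turn [0.0004 0.001  0.0133] shift [-0.0385 -0.8958  0.0034] dist 448.3 j [-0.06  0.62  1.26 -0.    1.25 -1.19]
```

```bash
python3 -m jog '[[0,0,0.0133,-0.0385,-0.896,0,-1],[0,0,0.0133,-0.0385,-0.896,0,-1],[0,0,0.0133,-0.0385,-0.896,0,-1],[0,0,0.0133,-0.0385,-0.896,0,-1],[0,0,0.0133,-0.0385,-0.896,0,-1],[0,0,0.0133,-0.0385,-0.896,0,-1],[0,0,0.0133,-0.0385,-0.896,0,-1],[0,0,0.0133,-0.0385,-0.896,0,-1]]'
python3 - <<'E'
from h import *
go(455.2,-334.3,140,62.3)
E
```

```text
time: 8.85
eef_pos: [497.5, -229.6, 139.2]
eef_rot: [0.239, 0.971, 0.0, -0.001]
wrist_force: [1.2, 0.4, -0.8]
grip_width: 1.001
grasp_force: 0.0
yaw turn world 0.006435023603813761
pos [ 497.5 -229.6  139.2] cur yaw 62.3 t 8.85 turn [ 0.0001 -0.0008 -0.    ] shift [-0.0225 -0.2247 -0.0018] dist 112.9 j [-0.65  0.45  1.55  0.    1.14 -1.73]
```

```bash
python3 -m jog '[[0,0,0,-0.02,-0.15,0,-1],[0,0,0,-0.02,-0.15,0,-1],[0,0,0,-0.02,-0.15,0,-1],[0,0,0,-0.02,-0.15,0,-1],[0,0,0,-0.02,-0.15,0,-1],[0,0,0,-0.02,-0.15,0,-1]]'
python3 - <<'E'
from h import *
W=world(cam('top'))
p=W[(abs(W[...,0]-455)<35)&(abs(W[...,1]+334)<35)&(W[...,2]>74)&(W[...,2]<86)]
print(len(p),cv2.minAreaRect(p[:,:2].astype(np.float32)) if len(p) else '')
d=cam('wrist'); save(d,'w1.png')
go(455.2,-334.3,50,62.3)
E
```

```text
time: 9.35
eef_pos: [473.3, -298.1, 139.9]
eef_rot: [0.239, 0.971, 0.0, -0.001]
wrist_force: [-0.4, -0.4, -0.1]
grip_width: 0.996
grasp_force: 0.0
0 
yaw turn world -0.08796614865028118
pos [ 473.5 -298.2  140.3] cur yaw 62.4 t 9.45 turn [ 0.0001 -0.0002  0.0005] shift [-0.0011 -0.0809  0.1805] dist 98.9 j [-0.77  0.47  1.51  0.    1.15 -1.86]
```

View pics/w1.png

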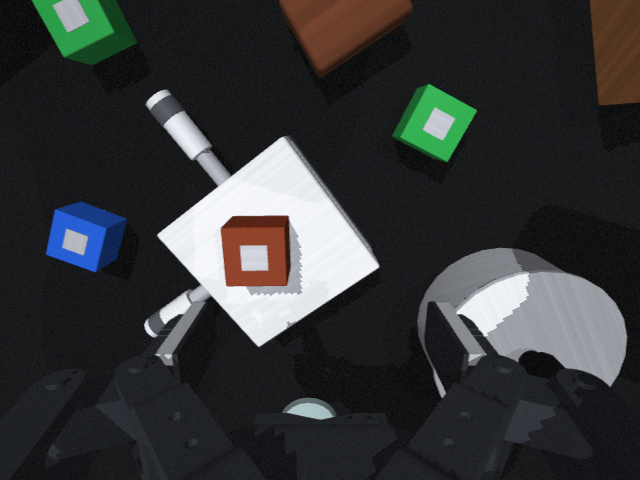

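The red-brown mount (255,257) stands on the stage with its sides square to the closing line. The green (435,122; 85,30) and blue (85,237) look-alikes are off the stage, so I leave them alone.

```bash
python3 -m jog '[[0,0,0,-0.001,-0.06,0,-1],[0,0,0,-0.001,-0.081,0,-1],[0,0,0,-0.001,-0.081,0.03,-1],[0,0,0,-0.001,-0.081,0.08,-1],[0,0,0,-0.001,-0.081,0.13,-1],[0,0,0,-0.001,-0.081,0.165,-1],[0,0,0,-0.001,-0.081,0.178,-1],[0,0,0,-0.001,-0.081,0.178,-1]]'
python3 -m jog '[[0,0,0,0,0,0,-1],[0,0,0,0,0,0,-1]]'
```

```text
time: 10.12
eef_pos: [454.4, -334.6, 50.3]
eef_rot: [0.239, 0.971, 0.001, -0.001]
wrist_force: [-0.4, 0.0, -0.1]
grip_width: 1.001
grasp_force: 0.0
time: 10.28
eef_pos: [455.4, -335.9, 52.9]
eef_rot: [0.239, 0.971, -0.001, 0.001]
wrist_force: [-0.3, -0.7, -0.0]
grip_width: 0.997
grasp_force: 0.0
```

```bash
python3 -m jog '[[0,0,0,0,0,0,1],[0,0,0,0,0,0,1],[0,0,0,0,0,0,1],[0,0,0,0,0,0,1],[0,0,0,0,0,0,1],[0,0,0,0,0,0,1],[0,0,0,0,0,0,1],[0,0,0,0,0,0,1]]' 40
python3 -m jog '[[0,0,0,0,0,-0.01,1],[0,0,0,0,0,-0.03,1],[0,0,0,0,0,-0.08,1],[0,0,0,0,0,-0.14,1],[0,0,0,0,0,-0.18,1],[0,0,0,0,0,-0.18,1],[0,0,0,0,0,-0.18,1]]'
python3 - <<'E'
from h import *
W=world(cam('side'))
p=W[(abs(W[...,0]-509)<90)&(abs(W[...,1]-300)<90)&(W[...,2]>48)&(W[...,2]<60)]
print('pot',len(p),cv2.minAreaRect(p[:,:2].astype(np.float32)))
d=cam('top'); W=world(d)
p=W[(abs(W[...,0]-509)<90)&(abs(W[...,1]-300)<90)&(W[...,2]>48)&(W[...,2]<60)]
print('pot',len(p),cv2.minAreaRect(p[:,:2].astype(np.float32)))
d=cam('side'); cv2.imwrite('pics/s2.png',cv2.resize(d['img'][230:450,200:460,::-1],None,fx=2.5,fy=2.5))
go(509,300,142)
E
```

```text
time: 10.95
eef_pos: [455.0, -335.7, 52.1]
eef_rot: [0.239, 0.971, -0.0, 0.0]
wrist_force: [-0.0, 0.9, 5.5]
grip_width: 0.44
grasp_force: 41.6
time: 11.53
eef_pos: [454.9, -335.7, 142.6]
eef_rot: [0.239, 0.971, -0.001, 0.001]
wrist_force: [0.1, 0.1, -0.6]
grip_width: 0.439
grasp_force: 40.9
pot 0 ((0.0, 0.0), (0.0, 0.0), 0.0)
pot 535 ((509.0271301269531, 301.18218994140625), (134.6250762939453, 132.40504455566406), 76.61333465576172)
pos [ 454.3 -335.   140.4] cur yaw 62.3 t 11.6833 turn [0. 0. 0.] shift [ 0.4937  1.1752 -0.0012] dist 637.3 j [-0.84  0.48  1.5   0.    1.16 -1.93]
```

View pics/s2.png

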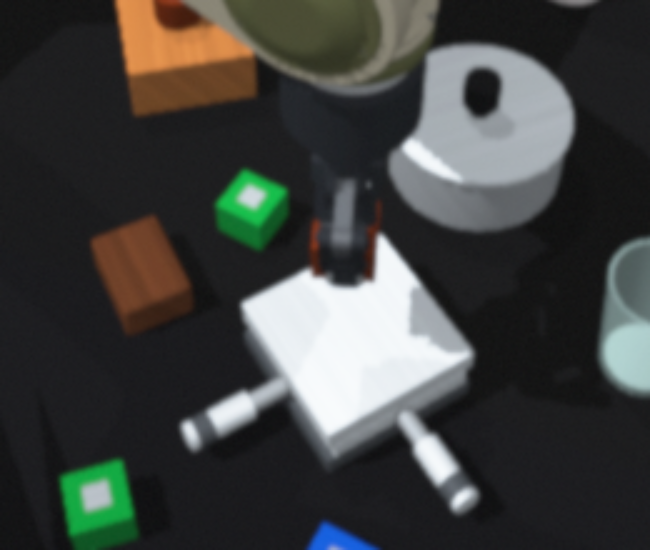

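The mount is held and clear of the stage. Now I carry it to the pot at (509,301), turning 14.3° to align with the pot walls.

```bash
python3 -m jog '[[0,0,0,0.025,0.06,0,1],[0,0,0,0.05,0.119,0,1],[0,0,0,0.08,0.19,0,1],[0,0,0,0.11,0.262,0,1],[0,0,0,0.14,0.333,0,1],[0,0,0,0.17,0.405,0,1],[0,0,0,0.2,0.476,0,1],[0,0,0,0.225,0.536,0,1]]'
python3 - <<'E'
from h import *
go(509,301,142,76.6)
E
```

```text
time: 12.35
eef_pos: [479.0, -43.4, 140.7]
eef_rot: [0.239, 0.971, 0.0, -0.001]
wrist_force: [-0.7, -0.6, -0.6]
grip_width: 0.434
grasp_force: 40.9
yaw turn world 14.278618300383329
pos [479.  -43.4 140.7] cur yaw 62.3 t 12.35 turn [ 0.     -0.0007 -0.0793] shift [ 0.2668  0.6378 -0.0022] dist 345.7 j [-0.33  0.31  1.75  0.    1.08 -1.42]
```

```bash
python3 -m jog '[[0,0,-0.01,0.03,0.072,0,1],[0,0,-0.02,0.06,0.143,0,1],[0,0,-0.03,0.09,0.215,0,1],[0,0,-0.04,0.12,0.287,0,1],[0,0,-0.05,0.15,0.359,0,1],[0,0,-0.06,0.18,0.43,0,1],[0,0,-0.07,0.21,0.5,0,1],[0,0,-0.079,0.225,0.54,0,1]]'
python3 -m jog '[[0,0,0,0,0,0,1],[0,0,0,0,0,0,1],[0,0,0,0,0,0,1],[0,0,0,0,0,0,1]]'
python3 - <<'E'
from h import *
go(509,301,6,76.6)
E
```

```text
time: 13.02
eef_pos: [504.7, 248.9, 140.3]
eef_rot: [0.116, 0.993, -0.0, -0.001]
wrist_force: [0.3, -0.1, -1.0]
grip_width: 0.443
grasp_force: 40.9
time: 13.35
eef_pos: [505.6, 244.4, 141.1]
eef_rot: [0.118, 0.993, -0.0, -0.0]
wrist_force: [0.8, -0.4, 0.4]
grip_width: 0.435
grasp_force: 40.9
yaw turn world 0.17368340872396004
pos [505.6 244.4 141.1] cur yaw 76.4 t 13.35 turn [-0.0002 -0.0003 -0.001 ] shift [0.0197 0.1117 0.2702] dist 146.5 j [ 0.24  0.48  1.51 -0.    1.16 -1.09]
```

```bash
python3 -m jog '[[0,0,0,0.01,0.06,0,1],[0,0,0,0.02,0.112,0,1],[0,0,0,0.02,0.112,0,1],[0,0,0,0.02,0.112,0.05,1],[0,0,0,0.02,0.112,0.11,1],[0,0,0,0.02,0.112,0.17,1],[0,0,0,0.02,0.112,0.2,1],[0,0,0,0.02,0.112,0.2,1]]'
python3 -m jog '[[0,0,0,0,0,0.02,1],[0,0,0,0,0,0.04,1],[0,0,0,0,0,0.052,1],[0,0,0,0,0,0.058,1],[0,0,0,0,0,0.06,1],[0,0,0,0,0,0.06,1],[0,0,0,0,0,0.06,1]]'
```

```text
time: 14.02
eef_pos: [507.3, 300.3, 38.0]
eef_rot: [0.118, 0.993, -0.002, -0.003]
wrist_force: [-0.4, -0.1, -0.4]
grip_width: 0.437
grasp_force: 40.9
time: 14.6
eef_pos: [509.3, 302.4, 12.0]
eef_rot: [0.117, 0.993, 0.0, 0.0]
wrist_force: [-0.1, 0.6, -0.9]
grip_width: 0.439
grasp_force: 40.9
```

```bash
python3 -m jog '[[0,0,0,0,0,0.004,1],[0,0,0,0,0,0.007,1],[0,0,0,0,0,0.01,1],[0,0,0,0,0,0.01,1],[0,0,0,0,0,0.01,1]]'
python3 -m jog '[[0,0,0,0,0,0.001,1],[0,0,0,0,0,0.002,1],[0,0,0,0,0,0.002,1],[0,0,0,0,0,0.002,1]]'
```

```text
time: 15.02
eef_pos: [509.0, 302.2, 6.5]
eef_rot: [0.117, 0.993, -0.0, -0.0]
wrist_force: [-0.0, -0.6, -0.0]
grip_width: 0.434
grasp_force: 40.9
time: 15.35
eef_pos: [509.1, 302.3, 6.1]
eef_rot: [0.117, 0.993, 0.0, 0.0]
wrist_force: [-2.4, -1.4, 5.6]
grip_width: 0.441
grasp_force: 41.5
```

The mount is on the floor of the pot (5.6 N). I open the fingers part way and lift out.

```bash
python3 -m jog '[[0,0,0,0,0,-0.001,-0.4],[0,0,0,0,0,-0.001,-0.4],[0,0,0,0,0,-0.001,-0.4],[0,0,0,0,0,-0.001,-0.4],[0,0,0,0,0,-0.001,-0.4]]'
python3 -m jog '[[0,0,0,0,0,-0.02,-0.4],[0,0,0,0,0,-0.06,-0.4],[0,0,0,0,0,-0.12,-0.4],[0,0,0,0,0,-0.2,-0.4],[0,0,0,0,0,-0.28,-0.4],[0,0,0,0,0,-0.35,-0.4],[0,0,0,0,0,-0.4,-0.4],[0,0,0,0,0,-0.4,-0.4]]'
python3 - <<'E'
from h import *
go(300,200,206)
E
```

```text
time: 15.77
eef_pos: [509.0, 302.2, 5.9]
eef_rot: [0.117, 0.993, -0.0, -0.0]
wrist_force: [-0.1, -0.3, 0.2]
grip_width: 0.696
grasp_force: 0.0
time: 16.43
eef_pos: [510.7, 303.0, 212.8]
eef_rot: [0.117, 0.993, 0.002, 0.005]
wrist_force: [1.0, -0.3, 0.2]
grip_width: 0.7
grasp_force: 0.0
pos [510.7 303.  212.8] cur yaw 76.5 t 16.4333 turn [0. 0. 0.] shift [ 0.3619 -0.2985  0.0087] dist 234.6 j [ 0.34  0.47  1.32  0.    1.34 -1.  ]
```

Pull back out of the view, then check everything.

```bash
python3 -m jog '[[0,0,0,0.36,-0.3,0,-0.4],[0,0,0,0.36,-0.3,0,-0.4],[0,0,0,0.36,-0.3,0,-0.4],[0,0,0,0.36,-0.3,0,-0.4],[0,0,0,0.36,-0.3,0,-0.4],[0,0,0,0.36,-0.3,0,-0.4]]'
python3 - <<'E'
from h import *
d=cam('top'); save(d,'end.png'); W=world(d)
def rect(n,x,y,r,z0,z1):
    p=W[(abs(W[...,0]-x)<r)&(abs(W[...,1]-y)<r)&(W[...,2]>z0)&(W[...,2]<z1)]
    print(n,len(p),cv2.minAreaRect(p[:,:2].astype(np.float32)) if len(p) else '',p.mean(0).round(1))
rect('mount',509,302,40,28,40);rect('pot rim',509,301,90,50,60);rect('lid plate',628,79,110,9,17);rect('knob',628,79,30,40,55)
rect('round mount',448,-12,35,74,86);rect('round lid',620,-205,25,85,100)
E
```

```text
time: 16.93
eef_pos: [295.6, 197.2, 205.6]
eef_rot: [0.117, 0.993, -0.0, -0.001]
wrist_force: [0.6, -0.1, 0.6]
grip_width: 0.698
grasp_force: 0.0
mount 275 ((508.2637939453125, 299.8449401855469), (39.36776351928711, 37.9047737121582), 75.97882843017578) [508.  299.8  33.6]
pot rim 479 ((508.7926940917969, 300.9445495605469), (135.27059936523438, 132.05999755859375), 76.61286926269531) [508.9 302.3  54.1]
lid plate 2931 ((635.9305419921875, 77.69940948486328), (142.86180114746094, 174.69064331054688), 76.20549011230469) [625.8  78.   12.7]
knob 112 ((625.0338134765625, 77.42756652832031), (24.567014694213867, 25.86311149597168), 1.2846146821975708) [625.5  77.5  46.2]
round mount 261 ((447.4292907714844, -11.130157470703125), (38.19541931152344, 37.945098876953125), 28.676422119140625) [447.3 -11.3  79.5]
round lid 129 ((619.3602905273438, -205.72006225585938), (25.90224266052246, 26.630374908447266), 42.03562927246094) [ 619.2 -204.9   92.9]
```

View pics/end.png

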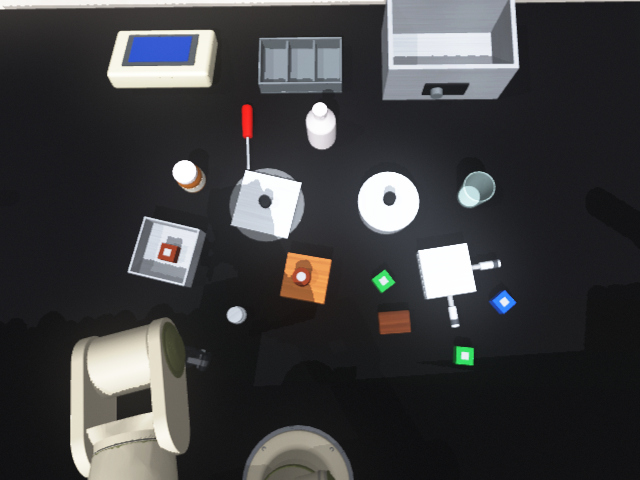

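The square mount (168,252) is upright in the middle of the open square pot, and the lid (265,202) lies flat and centred on the mat. Everything else is where it started.

```bash
python3 -m jog '[[0,0,0,0,0,0,-0.4],[0,0,0,0,0,0,-0.4],[0,0,0,0,0,0,-0.4]]'; python3 -c "
from bench import order; print(order.hand_in())"
```

```text
time: 17.23
eef_pos: [299.8, 198.6, 206.2]
eef_rot: [0.117, 0.993, 0.0, 0.0]
wrist_force: [0.0, -0.4, 0.2]
grip_width: 0.702
grasp_force: 0.0
the job is handed in; nothing more can be done
None
```

The square mount stands upright in the open square pot, the square lid lies knob up in the middle of the mat, and I handed the job in at about 17 s; no verdict came back.

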